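# Flux the finial joint with a light touch

## Task

Take the flux brush from its wire rack and dip its bristles into the open flux pot. Then dab the bristle tip lightly, pressing straight down for about half a second, on the copper lid close beside the foot of the brass finial (less than 1 cm of gap), without squashing the bristles all the way and without shifting the loose finial or the lid, and hang the brush back in its rack. Leave the pot and everything else standing where it is.

Things in the scene. Friction and masses are not known exactly. Their poses are not given: they have to be found in the camera images.
- brush: Flux brush, round, hanging upright, bristles down. Origin on its axis at the underside of its wooden collar (36 mm diameter, 6 mm thick); z up along the handle. Below the collar: shank 10 mm diameter to z -45 mm, steel ferrule 12 mm diameter to z -75 mm, bristles 10 mm diameter to z -97 mm. About 70 g.
- brush_tip (a point): Centre of the flat end of the bristles, on the axis, 97 mm below the collar's underside. The bristles are springy: they give up to 12 mm along the brush's axis (about 0.25 N per mm), then are hard; this point rises with them.
- rack_seat (a point): Where the brush hangs: its origin lies here when hung, 130 mm above the bench, on top of the rack's fork. Axes as the rack: x from the fork's open mouth to the post, z up. The collar rests on the wires, the shank hangs between them.
- brush_grip (a point): Where to grip the brush from above: on its axis, 42 mm above the collar's underside, on the plain wooden handle, 16 mm diameter, which runs from 6 to 68 mm above the collar's underside.
- rack: Fixed steel rack; origin: centre of the underside of its round base (80 mm diameter, 14 mm high). Fork at 130 mm height: two level wires 8 mm thick along x, 18 mm clear between them, flaring to 36 mm at the mouth, 50 mm in front of (-x) the seat. Post 10 mm thick, 30 mm behind (+x) the seat, its top 5 mm above it.
- pot: Open flux pot, white ceramic cup, 64 mm across the rim, 45 mm high, wall 4 mm, loose, about 0.3 kg. Origin: centre of its underside.
- pot_rim (a point): Centre of the pot's mouth, level with its rim. The inner floor lies about 40 mm lower.
- lid: Loose round copper lid, 82 mm diameter, 7 mm thick, lying flat on a pale soldering brick (100 x 100 x 30 mm, fixed). Origin: centre of its underside; its flat top is 7 mm higher (37 mm above the bench). About 0.25 kg.
- finial: Small turned brass knob standing loose on the lid, near its middle: foot 18 mm diameter and 6 mm high, neck 10 mm diameter, ball 15 mm diameter on top, 30 mm high in all, about 40 g. Origin: centre of its underside; z up.
- jar: Closed amber glass jar with a steel cap, 60 mm diameter, 75 mm high; a bystander. Origin: centre of its underside.
- bowl: Steel bowl, 120 mm diameter, 45 mm high, a bystander behind the work. Origin: centre of its underside.
- hammer: Hammer lying on the bench, 240 mm long, a bystander behind the work.
There are look-alikes about, which are no part of the job. Leave any green or turquoise look-alike of the pot alone.

How it is judged:
On the way, in this order (a step that is already met when the one before it is completed fails the run):
1. the bristle tip is inside the flux pot, at least 10 mm below its rim, for 0.2 s (z of brush_tip in the frame of pot_rim between -0.048 and -0.01 m and horizontal distance between brush_tip and pot_rim below 0.026 m), for 0.2 s.
2. the bristles press lightly on the lid (more than 0.2 N) for 0.3 s with their tip within 26 mm of the finial's axis (a gap of 12 mm) (contact force between brush and lid above 0.2 N and horizontal distance between brush_tip and finial below 0.026 m and angle between brush's own z axis and vertical below 0.5 rad), for 0.3 s.
At the end, for the whole second after the job is handed in: The brush hangs still in its rack, upright within 0.2 rad, its collar on the wires within 14 mm of the seat sideways and 6 mm in height; the finial stands on the lid within 6 mm of where it stood, the lid within 8 mm, and the pot stands upright within 30 mm of where it was (horizontal distance between brush and rack_seat below 0.014 m and z of brush in the frame of rack_seat between -0.006 and 0.006 m and angle between brush's own z axis and vertical below 0.2 rad and linear speed of brush below 0.03 m/s and distance of finial from where it was at the start of the episode below 0.006 m and angle between each of finial, pot's own z axis and vertical below 0.15 rad and distance of lid from where it was at the start of the episode below 0.008 m and distance of pot from where it was at the start of the episode below 0.03 m); the robot touches nothing.
It fails at once if the brush is pressed on the lid with more than 6 N (bristles squashed all the way) (contact force between brush and lid above 6 N).
It fails at once if the brush is pressed against the pot with more than 10 N (contact force between brush and pot above 10 N).
It fails at once if the finial is shifted more than 6 mm or tipped over, or the lid shifted more than 8 mm (distance of lid from where it was at the start of the episode above 0.008 m or distance of finial from where it was at the start of the episode above 0.006 m or angle between finial's own z axis and vertical above 0.3 rad).
It fails at once if the pot is tipped or shoved more than 30 mm (angle between pot's own z axis and vertical above 0.35 rad or distance of pot from where it was at the start of the episode above 0.03 m).
It fails at once if the jar, bowl or hammer is moved more than 30 mm (distance of any of jar, bowl, hammer from where it was at the start of the episode above 0.03 m).
It also fails if it takes over 59 s, if anything falls off the work surface, if the arm or the gripper's body presses on something with over 40 N, if the wrist force passes 120 N, or if a joint passes its speed limit or range.

## Robot

A 6-joint arm with a two-finger parallel gripper is mounted at the origin on the work surface. World frame = base frame: x ahead of the robot, y to its left, z up, the work surface at z = 0. Lengths are in m, angles in rad, forces in N, time in s.
With the tool pointing down it reaches from about 0.35 to 0.8 m from the base axis. Payload 7.3 kg.
Tool frame: the origin (TCP) lies between the finger pads; the fingertips stand manip.tips_ahead ahead of it and the grasp point (between the pads) is the TCP (manip.tips_ahead is the distance from the TCP to the fingertips, in m); z points along the fingers, y is the line along which they close (so a half turn about z gives the same grasp; the last joint's range is limited). The gripper opens to 85 mm and grips with 20 to 120 N. Pads are 22 mm wide; open, the fingers measure 114 mm over their backs; the gripper's body (76 mm by 85 mm) begins 54 mm behind the grasp point. The pads swing forward as they close: fully open they stand 13 mm farther back than shut.
Start: joints at [1.077, 0.342, 1.524, -0, 1.275, -0.146], TCP at [0.179, 0.494, 0.229] pointing down, gripper open.
Joint ranges: [-2.53, 2.53], [-0.77, 2.02], [0.04, 2.7], [-1, 4.14], [0.28, 2.66], [-3.11, 3.11]. Speed limits (rad/s): [2.57, 2.57, 3.14, 3.14, 3.14, 3.14].

## Interface

Orientations are given as a rotation vector (axis times angle).
In Python, from cell import manip gives the robot as it stands. Calls block until the motion is done:
- manip.goto(position, orientation): joint-space move of the TCP to a pose.
- manip.line_to(position, ori=None, velocity=0.15, guard=None): straight line of the TCP; ori=None keeps the orientation; velocity is the mean speed in m/s. With guard (N) it stops when the force on the tool has changed by that much, and returns True; else False.
- manip.set_joints(angles): joint-space move.
- manip.gripper_open() and manip.close_gripper(): open the fingers fully, or close them until they stop; the grip force is fixed at half the most.
- manip.wait(seconds).
- manip.solve_ik(position, orientation): joint angles nearest the present ones, or None.
- manip.state(): the state.
- manip.snapshot(name): name is "scene" or "top" or "wrist"; returns the picture (420x560x3 uint8, red, green, blue); there is no depth.
- manip.camera_info(name): a dict with "K" (3x3 intrinsics, pixels), "distortion" ([k1, k2, p1, p2, k3] as OpenCV has them; the pictures are not rectified), "R" (3x3) and "t" (3): a world point X has camera coordinates R X + t; the wrist camera has in their place "tool_from_camera" (4x4, takes a point from camera to tool coordinates, whose origin is the TCP and whose axes are the flange's). Camera axes: x right, y down, z forward; pixel columns grow to the right and rows downward; lengths in m; the calibration is good to about 2 mm. A picture is of the moment at which its call begins: read the wrist's pose just before it. camera_info takes no time and is no camera call.
A pose or a line that the arm cannot do raises manip.IKError and nothing moves.
- manip.job_done(): hands the job in; it is judged then, once.
Trained networks look in the newest picture that a camera, given by its name, has taken for a name from the list of things; names that differ only in an ending like _2 or _b are one class to them, and where a whole thing is asked for, a point or a joint stands for the part that bears it (a point fixed in the world has none). Each returns a list of dicts, best first, with "score" (0 to 1); they miss things now and then, are a little off and sometimes report something else, mostly with a low value. They report only what shows in the picture. A call takes as long as a camera call. They do not tell look-alikes from the thing itself.
- manip.silhouettes(camera, name): "pixels" (420x560 bool, what is visible of it) and "rect" ([left, top, width, height] in pixels, round what is visible of it).
The state is a dict: "clock": time; "joint_pos": joint angles; "qvel": joint speeds; "tau": joint torques, N m; "ee_pos": TCP position; "eef_rot": TCP orientation; "wrist_force": force on the tool from outside, world axes, zero at the start; "moment": the same for the moment, N m; "width": opening from 0.0 (shut) to 1.0 (fully open); "finger_force": force on a finger pad.
Only numpy, scipy, OpenCV 4.12 (cv2) and the standard library are available. Lean on these libraries where they do the work, as an engineer would, in place of code of your own. Each camera call takes 0.05 s, during which the arm holds its last target. There are 200 camera calls.

## Working session

There is one attempt and no reset: what is moved stays moved. The work goes in short steps, each a Python script; the robot and the scene stay as the last script left them, time stands still between calls to the robot, and variables do not carry over. Pictures are saved under pics/ and viewed, at most 10 in all, crops included, and the job is handed in when it is done.

```bash
mkdir -p pics; ls; python3 - <<'E'
from cell import manip
import cv2, numpy as np
s=manip.state(); print(s['clock'],s['ee_pos'],s['eef_rot'],manip.tips_ahead)
ims=[]
for c in ['scene','top']:
    im=manip.snapshot(c); cv2.imwrite(f'pics/{c}0.png',im[:,:,::-1])
    i=manip.camera_info(c); print(c,np.round(i['K'],1).tolist(),i['distortion'],np.round(-np.array(i['R']).T@i['t'],3))
    for n in ['brush','rack','pot','lid','finial','jar','bowl','hammer']:
        for d in manip.silhouettes(c,n): print(c,n,round(d['score'],2),d['rect'],d['pixels'].sum())
print(manip.camera_info('wrist'))
E
```

```text
pics
0.0 [0.17871159 0.49319258 0.22812557] [-5.43433829e-01 -3.09375455e+00  2.36333983e-03] 0.019
scene [[401.1, 0.0, 274.9], [0.0, 401.1, 201.9], [0.0, 0.0, 1.0]] [-0.01338171  0.          0.          0.          0.        ] [ 0.89  -0.392  0.845]
scene brush 0.66 [96.7, 294.4, 34.4, 34.8] 438
scene brush 0.25 [251.7, 176.5, 18.9, 32.5] 642
scene rack 0.64 [82.1, 299.5, 69.3, 59.2] 1402
scene rack 0.26 [290.2, 224.3, 56.9, 46.2] 1890
scene pot 0.87 [331.4, 157.3, 18.2, 25.0] 499
scene pot 0.78 [313.3, 120.4, 25.1, 23.5] 413
scene pot 0.71 [256.3, 126.6, 23.0, 28.4] 433
scene pot 0.69 [291.6, 139.6, 21.2, 28.1] 451
scene pot 0.48 [294.0, 224.3, 54.8, 44.2] 1853
scene lid 0.96 [183.1, 248.0, 37.9, 34.6] 840
scene jar 0.51 [291.4, 227.4, 56.0, 44.1] 1857
scene bowl 0.68 [291.6, 227.4, 56.2, 44.0] 1922
scene hammer 0.8 [206.2, 306.0, 99.2, 113.5] 2071
top [[465.9, 0.0, 275.3], [0.0, 465.9, 207.1], [0.0, 0.0, 1.0]] [-0.08093364  0.          0.          0.          0.        ] [0.371 0.055 1.328]
top brush 0.5 [395.0, 244.8, 23.4, 13.0] 231
top rack 0.88 [379.9, 238.7, 44.8, 34.7] 619
t
[... 310 characters left out ...]
 bowl 0.72 [255.5, 140.6, 38.4, 43.9] 1369
top hammer 0.83 [328.3, 151.7, 79.4, 32.9] 824
{'K': array([[368.04969691,   0.        , 278.58949053],
       [  0.        , 368.04969691, 208.72547449],
       [  0.        ,   0.        ,   1.        ]]), 'distortion': array([-0.09658611,  0.        ,  0.        ,  0.        ,  0.        ]), 'tool_from_camera': array([[ 1.92909903e-04, -9.53302601e-01, -3.02016743e-01,
         7.74280364e-02],
       [ 9.99999815e-01,  3.58284576e-04, -4.92170567e-04,
         4.03005133e-04],
       [ 5.77395423e-04, -3.02016592e-01,  9.53302494e-01,
        -1.45361148e-01],
       [ 0.00000000e+00,  0.00000000e+00,  0.00000000e+00,
         1.00000000e+00]])}
```

```bash
python3 - <<'E'
import cv2
for c,(a,b,x,y) in {'scene':(80,420,70,370),'top':(100,320,110,440)}.items():
    im=cv2.imread(f'pics/{c}0.png')[a:b,x:y]
    f=min(800/im.shape[1],600/im.shape[0]); cv2.imwrite(f'pics/{c}0c.png',cv2.resize(im,None,fx=f,fy=f,interpolation=2)); print(f)
E
```

```text
1.7647058823529411
2.4242424242424243
```

View pics/scene0c.png

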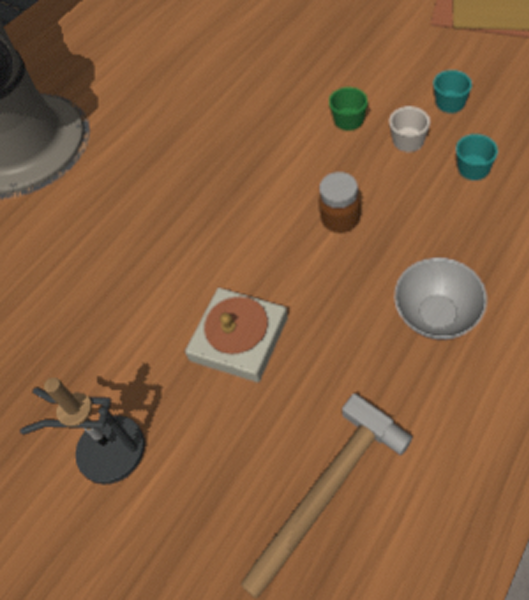

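View pics/top0c.png

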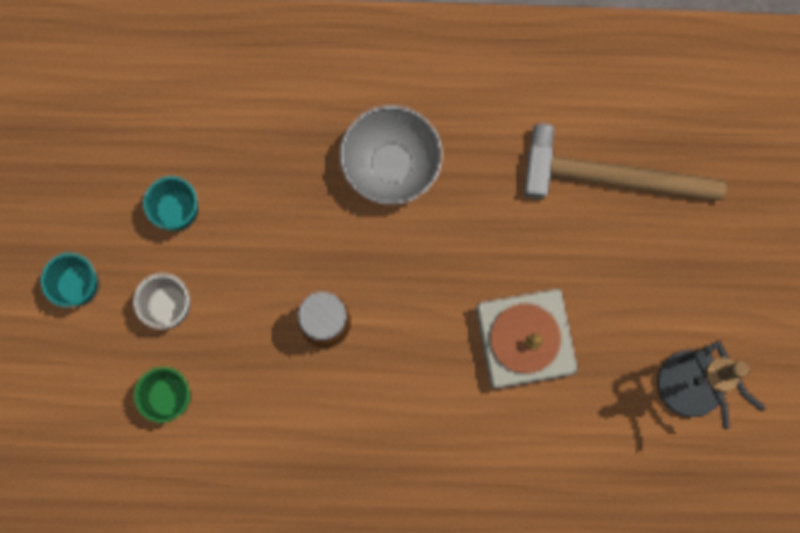

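Both pictures show the white pot at scene (301,152) and top (176,224), surrounded by green and teal look-alikes. The brush and rack are at scene (107,312) and top (409,254). The finial is off-centre on the lid, at scene (199,262) and top (330,241). The networks took the white pot in the top view for the jar. Next I triangulate roughly, then look with the wrist camera.

```bash
cat > h.py <<'E'
from cell import manip
import cv2, numpy as np
from scipy.spatial.transform import Rotation as Rn
def ray(cam, px, pose=None):
    "origin, unit direction in world of pixel px"
    i=manip.camera_info(cam)
    u=cv2.undistortPoints(np.array([[px]],float),np.array(i['K']),np.array(i['distortion']))[0,0]
    d=np.array([u[0],u[1],1.])
    if cam=='wrist':
        p,r=pose; T=np.array(i['tool_from_camera']); R=Rn.from_rotvec(r).as_matrix()
        o=R@T[:3,3]+p; d=R@T[:3,:3]@d
    else:
        R=np.array(i['R']); o=-R.T@np.array(i['t']); d=R.T@d
    return o,d/np.linalg.norm(d)
def tri(rays):
    A=0;b=0
    for o,d in rays:
        P=np.eye(3)-np.outer(d,d); A=A+P; b=b+P@o
    x=np.linalg.solve(A,b)
    return x,[round(1000*np.linalg.norm((np.eye(3)-np.outer(d,d))@(x-o)),1) for o,d in rays]
def atz(r,z): o,d=r; return o+d*(z-o[2])/d[2]
def project(X,pose):
    i=manip.camera_info('wrist'); T=np.array(i['tool_from_camera'])
    W=np.eye(4); W[:3,:3]=Rn.from_rotvec(pose[1]).as_matrix(); W[:3,3]=pose[0]
    M=np.linalg.inv(W@T)
    return cv2.projectPoints(np.atleast_2d(np.array(X,float)),cv2.Rodrigues(M[:3,:3])[0],M[:3,3],np.array(i['K']),np.array(i['distortion']))[0][:,0]
def down(yaw):  # tool x axis at yaw, z down
    return (Rn.from_euler('z',yaw)*Rn.from_euler('x',np.pi)).as_rotvec()
def pose():
    s=manip.state(); return np.array(s['ee_pos']),np.array(s['eef_rot'])
def wsnap(name):
    p=pose(); im=manip.snapshot('wrist'); cv2.imwrite(f'pics/{name}.png',im[:,:,::-1])
    np.savez(f'pics/{name}.npz',p=p[0],r=p[1]); return p,im
E
python3 - <<'E'
from h import *
S=lambda x,y:ray('scene',(70+x/1.7647,80+y/1.7647))
T=lambda x,y:ray('top',(110+x/2.4242,100+y/2.4242))
for n,s,t in [('pot rim',(409,119),(161,301)),('handle top',(53,385),(741,369)),('collar',(73,408),(721,374)),('finial ball',(228,319),(534,340)),('lid',(236,325),(526,339)),('jar cap',(338,188),(323,317)),
   ('rack base',(110,447),(689,382))]:
    print(n,*[np.round(v,3) for v in tri([S(*s),T(*t)])])
print('tip1',np.round(atz(T(727,424),.13),3),np.round(atz(T(761,406),.13),3))
print(Rn.from_rotvec(pose()[1]).as_matrix().round(2).tolist())
for q in ([.24,-.29,.25],[.32,-.07,.2],[.32,.33,.2]):
    for y in (0,1.57,-1.57,3.14): print(q,y,np.round(x,2) if (x:=manip.solve_ik(q,down(y))) is not None else None)
E
```

```text
pot rim [0.555 0.314 0.045] [2.8 2.8]
handle top [ 0.476 -0.307  0.193] [2.6 2.6]
collar [ 0.476 -0.306  0.131] [1.1 1.1]
finial ball [ 0.519 -0.113  0.052] [3.1 3.1]
lid [ 0.522 -0.107  0.029] [3.1 3.1]
jar cap [0.538 0.126 0.067] [3.2 3.2]
rack base [ 0.476 -0.305  0.006] [1.1 1.1]
tip1 [ 0.422 -0.312  0.13 ] [ 0.441 -0.35   0.13 ]
[[-0.94, 0.34, 0.0], [0.34, 0.94, 0.0], [-0.0, 0.0, -1.0]]
[0.24, -0.29, 0.25] 0 [-1.08  0.04  1.84 -0.    1.25  0.49]
[0.24, -0.29, 0.25] 1.57 [-1.08  0.04  1.84  0.    1.25 -1.08]
[0.24, -0.29, 0.25] -1.57 [-1.08  0.04  1.84 -0.    1.25  2.06]
[0.24, -0.29, 0.25] 3.14 [-1.08  0.04  1.84  0.    1.25 -2.65]
[0.32, -0.07, 0.2] 0 [-0.45  0.    2.04 -0.    1.1   1.12]
[0.32, -0.07, 0.2] 1.57 [-0.45  0.    2.04  0.    1.1  -0.45]
[0.32, -0.07, 0.2] -1.57 [-0.45  0.    2.04 -0.    1.1   2.69]
[0.32, -0.07, 0.2] 3.14 [-0.45  0.    2.04  0.    1.1  -2.02]
[0.32, 0.33, 0.2] 0 [ 0.63  0.25  1.74 -0.    1.15  2.2 ]
[0.32, 0.33, 0.2] 1.57 [ 0.63  0.25  1.74 -0.    1.15  0.63]
[0.32, 0.33, 0.2] -1.57 [ 0.63  0.25  1.74  0.    1.15 -2.51]
[0.32, 0.33, 0.2] 3.14 [ 0.63  0.25  1.74 -0.    1.15 -0.94]
```

```bash
cat > look.py <<'E'
from h import *
import pickle
out={}
ims=[]
for n,p,dx in [('pot',[.555,.314,.20],.07),('fin',[.519,-.113,.20],.07),('brush',[.476,-.306,.30],.07)]:
    for k,sx in enumerate((-1,1)):
        q=np.array(p)+[sx*dx/2,0,0]
        manip.goto(q,down(1.57)); manip.wait(.15)
        ps,im=wsnap(f'{n}{k}')
        for name in {'pot':['pot'],'fin':['finial','lid'],'brush':['brush','rack']}[n]:
            for d in manip.silhouettes('wrist',name):
                m=d['pixels']; ys,xs=np.nonzero(m)
                if len(xs)==0: continue
                c=(xs.mean(),ys.mean()); col=im[m].mean(0)
                print(n,k,name,round(d['score'],2),np.round(d['rect']),np.round(c,1),len(xs),col.round())
                out.setdefault((n,k,name),[]).append((d['score'],m,ps))
        ims.append(im[:,:,::-1])
    print(manip.state()['clock'])
pickle.dump(out,open('out.pkl','wb'))
f=lambda a:cv2.resize(a,(400,300),interpolation=cv2.INTER_AREA)
for n,i in (('A',0),('B',2),('C',4)): cv2.imwrite(f'pics/m{n}.png',np.hstack([f(ims[i]),f(ims[i+1])]))
cv2.imwrite('pics/AB.png',np.vstack([np.hstack([f(ims[0]),f(ims[2])]),np.hstack([f(ims[4]),f(ims[5])])]))
E
python3 look.py
```

```text
pot 0 pot 0.85 [286. 152.  78.  72.] [322.7 190.1] 4325 [192. 178. 166.]
pot 0 pot 0.83 [161. 158.  73.  77.] [198.  196.6] 4323 [ 59. 116.  39.]
pot 0 pot 0.68 [409. 158.  82.  70.] [450.3 192.1] 4434 [ 42. 107.  95.]
pot 0 pot 0.62 [317.  11.  78.  84.] [355.5  53.9] 5434 [ 41. 128. 116.]
pot 1 pot 0.95 [ 84. 156.  75.  78.] [122.  194.5] 4463 [ 54. 104.  35.]
pot 1 pot 0.89 [340. 159.  76.  69.] [375.  192.2] 4149 [ 47. 124. 112.]
pot 1 pot 0.8 [202. 151.  78.  71.] [240.4 189. ] 4204 [195. 181. 167.]
pot 1 pot 0.57 [224.  11.  83.  82.] [265.6  51.6] 5510 [ 39. 106.  95.]
3.225
fin 0 finial 0.77 [308. 183.  25.  23.] [320.2 193.6] 432 [162. 109.  43.]
fin 0 lid 0.89 [279. 134.  93.  91.] [324.5 177.8] 6192 [225. 123.  67.]
fin 1 finial 0.83 [227. 181.  24.  26.] [238.5 192.7] 473 [163. 110.  44.]
fin 1 lid 0.73 [197. 132.  94.  92.] [245.7 177.5] 6472 [219. 119.  65.]
5.825
brush 0 brush 0.85 [302. 161.  36.  61.] [321.4 191.1] 1653 [165. 117.  65.]
brush 0 rack 0.68 [254. 132. 107. 104.] [307.8 168. ] 3918 [92. 76. 67.]
brush 1 brush 0.71 [222. 165.  36.  54.] [239.9 190.5] 1573 [171. 120.  65.]
brush 1 brush 0.71 [264.   0.  56.  13.] [291.3   5.1] 556 [170.  91.  52.]
brush 1 rack 0.77 [177. 130. 108. 106.] [244.7 164.5] 3462 [90. 74. 66.]
7.775
```

View pics/AB.png

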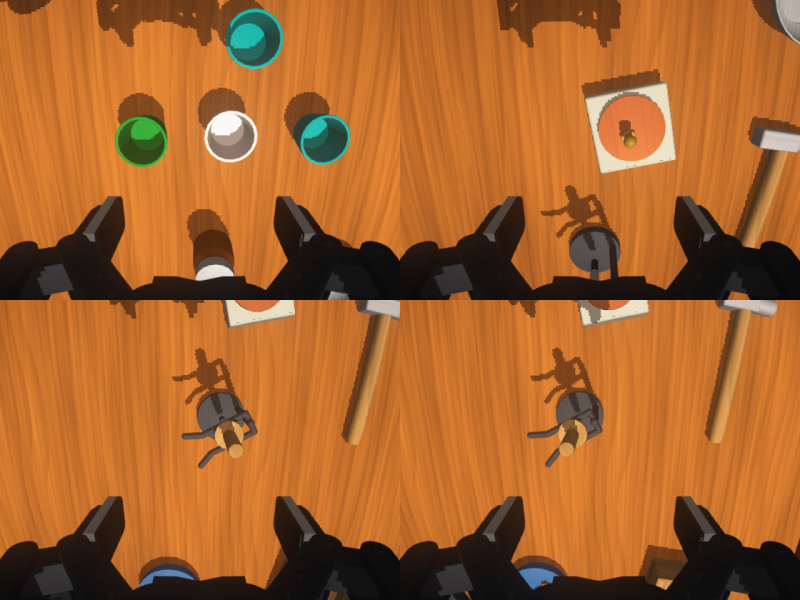

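The wrist views show the white pot at (322,188) in view 0 and the finial ball at about (322,196). The brush handle end is at (330,210) and the tan collar lies above it. The fork mouth points down-left. I'll zoom in on the brush and finial for precise points.

```bash
python3 - <<'E'
import cv2,numpy as np
c=lambda n,x,y:cv2.resize(cv2.imread(f'pics/{n}.png')[y:y+75,x:x+100],(400,300),interpolation=cv2.INTER_CUBIC)
cv2.imwrite('pics/z.png',np.vstack([np.hstack([c('brush0',260,155),c('brush1',180,155)]),np.hstack([c('fin0',275,145),c('fin1',195,145)])]))
E
```

```text
(no output)
```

View pics/z.png

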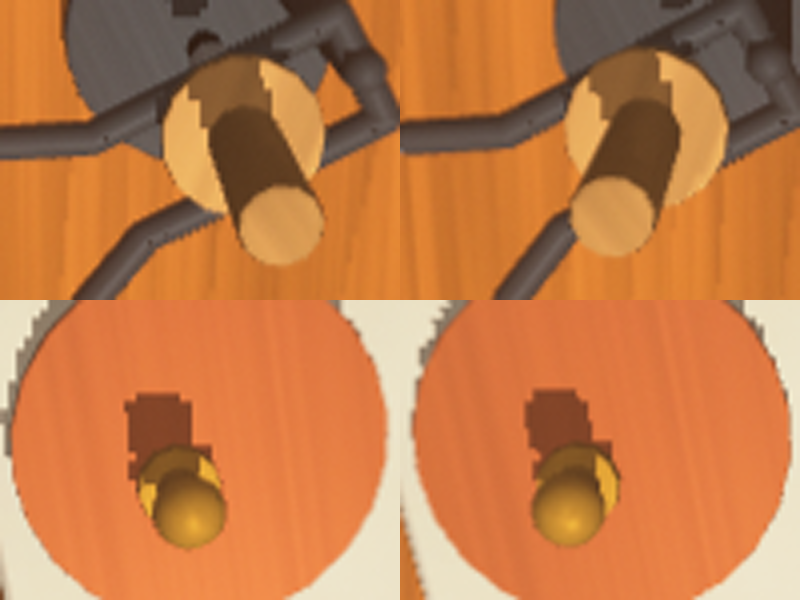

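Zoomed, the handle end is at wrist px (330.2,211.2) in view 0 and (233,209) in view 1. The collar is at (321,188.5) and (241.8,186.8), and the ball at (322.2,197.2) and (237,197). The foot sits just above the ball.

```bash
python3 - <<'E'
from h import *
import pickle
out=pickle.load(open('out.pkl','rb'))
P=lambda n:(lambda z:(z['p'],z['r']))(np.load(f'pics/{n}.npz'))
w=lambda n,px:ray('wrist',px,P(n))
def T(name,n,a,b):
    x,e=tri([w(n+'0',a),w(n+'1',b)]); print(name,x.round(4),e)
T('handle top','brush',(330.25,211.25),(233,209))
T('collar','brush',(321,188.5),(241.75,186.75))
T('ball','fin',(322.25,197.25),(237,197))
for z,n,a,b in ((.198,'brush',(330.25,211.25),(233,209)),(.136,'brush',(321,188.5),(241.75,186.75)),(.0595,'fin',(322.25,197.25),(237,197))):
    print(n,z,atz(w(n+'0',a),z).round(4),atz(w(n+'1',b),z).round(4))
# pot: white one; hull ellipse
E=[]
for k,i in ((0,0),(1,2)):
    m=out[('pot',k,'pot')][i][1].astype(np.uint8)
    c=max(cv2.findContours(m,0,1)[0],key=len); el=cv2.minEnclosingCircle(c); E.append(el[0]); print('circ',el, cv2.fitEllipse(c))
T('pot rim','pot',*E)
for k in (0,1): print(atz(w(f'pot{k}',E[k]),.045).round(4))
L=[]
for k in (0,1):
    m=out[('fin',k,'lid')][0][1].astype(np.uint8); c=cv2.convexHull(max(cv2.findContours(m,0,1)[0],key=len)); L.append(cv2.fitEllipse(c)[0]); print('lid',L[-1],atz(w(f'fin{k}',L[-1]),.037).round(4))
T('lid','fin',*L)
# fork wire line at z=.13 in view 0: bends
b=[atz(w('brush0',(260+x/4,155+y/4)),.13) for x,y in ((100,135),(145,235),(-75,140),(20,350))]
print('bends',np.round(b,3).tolist())
E
```

```text
handle top [ 0.478  -0.3071  0.1977] [np.float64(0.0), np.float64(0.0)]
collar [ 0.4782 -0.3066  0.1354] [np.float64(0.0), np.float64(0.0)]
ball [ 0.5195 -0.1154  0.0606] [np.float64(0.2), np.float64(0.2)]
brush 0.198 [ 0.478 -0.307  0.198] [ 0.4781 -0.3069  0.198 ]
brush 0.136 [ 0.4782 -0.3064  0.136 ] [ 0.4783 -0.3064  0.136 ]
fin 0.0595 [ 0.5196 -0.1155  0.0595] [ 0.5193 -0.1159  0.0595]
circ ((322.8974609375, 190.25247192382812), 37.8857307434082) ((322.6750183105469, 190.0608367919922), (72.54557800292969, 74.16322326660156), 68.78041076660156)
circ ((240.06410217285156, 189.35470581054688), 37.36492156982422) ((240.39785766601562, 189.0175323486328), (71.09561920166016, 73.5235366821289), 116.37150573730469)
pot rim [0.5565 0.3141 0.0458] [np.float64(0.0), np.float64(0.0)]
[0.5566 0.3139 0.045 ]
[0.5564 0.3138 0.045 ]
lid (324.2046203613281, 178.91281127929688) [ 0.5235 -0.1056  0.037 ]
lid (245.1233367919922, 178.4093780517578) [ 0.5242 -0.1057  0.037 ]
lid [ 0.5239 -0.1064  0.0337] [np.float64(0.1), np.float64(0.1)]
bends [[0.447, -0.308, 0.13], [0.457, -0.331, 0.13], [0.408, -0.309, 0.13], [0.429, -0.359, 0.13]]
```

Heights from the two views match the text: handle top 0.198 m, rim 0.046 m, ball 0.061 m. Next I grasp the brush, lift it and slide it out of the mouth.

```bash
cat >> h.py <<'E'
B=np.array([.4782,-.3067]); FX=np.array([np.cos(.47),np.sin(.47)]); FIN=np.array([.5195,-.1156]); POT=np.array([.5565,.3139]); LID=np.array([.5238,-.1057])
OUT=B-.08*FX
v3=lambda xy,z:np.array([xy[0],xy[1],z])
E
python3 - <<'E'
from h import *
st=lambda n:print(n,(s:=manip.state())['clock'],np.round(s['ee_pos'],4),np.round(s['wrist_force'],2),round(s['width'],3),np.round(s['finger_force'],1))
for q in [v3(B,.172),v3(OUT,.29),v3(POT,.29),v3(POT,.16),v3(FIN,.17)]: assert manip.solve_ik(q,down(1.57)) is not None,q
manip.line_to(v3(B,.25),down(1.57)); manip.line_to(v3(B,.172),velocity=.08); st('at')
manip.close_gripper(); manip.wait(.2); st('closed')
print(manip.line_to(v3(B,.182),velocity=.04,guard=15)); st('lift')
print(manip.line_to(v3(OUT,.182),velocity=.06,guard=8)); st('out')
manip.line_to(v3(OUT,.29)); st('up')
wsnap('held'); im=manip.snapshot('scene'); cv2.imwrite('pics/s1.png',im[:,:,::-1])
a=cv2.resize(cv2.imread('pics/held.png')[120:300,160:400],(400,300)); b=cv2.resize(im[220:400,40:280,::-1],(400,300),interpolation=cv2.INTER_CUBIC)
cv2.imwrite('pics/v1.png',np.hstack([a,b]))
E
```

```text
at 9.45 [ 0.4785 -0.3069  0.1726] [-0.2  -0.93  0.97] 1.003 0.0
closed 10.3 [ 0.4782 -0.3067  0.1722] [-0.36  0.06  3.3 ] 0.16 58.5
False
lift 10.7 [ 0.4783 -0.3068  0.1822] [ 0.49 -0.59 -0.54] 0.164 58.5
False
out 12.1833 [ 0.4071 -0.3428  0.182 ] [ 0.13 -0.14 -0.83] 0.162 58.5
up 13.05 [ 0.4066 -0.3425  0.289 ] [-0.57  0.01 -0.92] 0.167 58.5
```

View pics/v1.png

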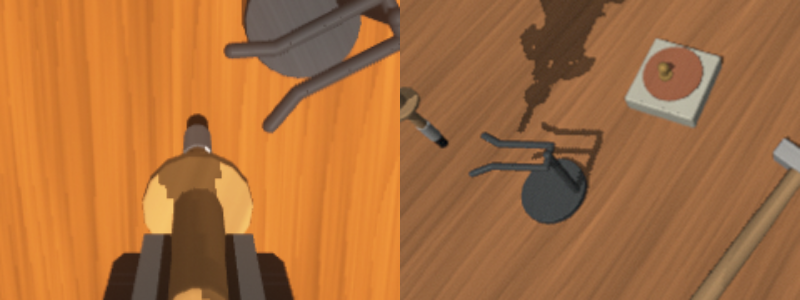

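The brush is held clear of the rack. In the wrist view the bristle tip is at about (278,192) and the collar at about (279,244). I'll compare these with the expected projections to get tilt and offset.

```bash
python3 - <<'E'
from h import *
z=np.load('pics/held.npz'); P=(z['p'],z['r']); p=P[0]
print(project([p+[0,0,-.139],p+[0,0,-.036]],P).round(1))
print('tip', (atz(ray('wrist',(278.2,192.),P),p[2]-.139)-p).round(4),'collar',(atz(ray('wrist',(278.8,244.),P),p[2]-.036)-p).round(4))
E
```

```text
[[278.9 194. ]
 [278.7 244.8]]
tip [-0.0005  0.0017 -0.139 ] collar [ 0.0001  0.0004 -0.036 ]
```

The tip is where expected, within 2 mm. Next come the dip and the dab.

```bash
python3 - <<'E'
from h import *
st=lambda n:print(n,(s:=manip.state())['clock'],np.round(s['ee_pos'],4),np.round(s['wrist_force'],2),round(s['width'],3))
manip.line_to(v3(POT,.29),velocity=.25); st('over pot')
print(manip.line_to(v3(POT,.162),velocity=.1,guard=5)); manip.wait(.5); st('dipped')
manip.line_to(v3(POT,.29),velocity=.15)
u=(LID-FIN)/np.linalg.norm(LID-FIN); D=FIN+.019*u; print(D)
manip.line_to(v3(D,.29),velocity=.25); manip.line_to(v3(D,.20),velocity=.1); manip.wait(.4); st('above')
wsnap('pre')
print(manip.line_to(v3(D,.1715),velocity=.02,guard=2.5)); manip.wait(.3); st('dab')
wsnap('dab'); im=manip.snapshot('scene')
manip.wait(.3); st('dab2')
cv2.imwrite('pics/v2.png',np.hstack([cv2.resize(cv2.imread('pics/dab.png')[110:290,160:400],(400,300)),cv2.resize(im[210:300,150:270,::-1],(400,300),interpolation=cv2.INTER_CUBIC)]))
E
```

```text
over pot 15.9917 [0.5566 0.3133 0.2902] [ 0.01  0.38 -1.37] 0.16
False
dipped 17.925 [0.5565 0.3139 0.162 ] [-0.33  0.86 -0.43] 0.163
[ 0.52706936 -0.09817287]
above 22.175 [ 0.5271 -0.0982  0.2002] [ 0.89 -0.9  -0.51] 0.163
False
dab 24.1 [ 0.5271 -0.0982  0.1715] [-1.29 -0.43  0.31] 0.161
dab2 24.5 [ 0.5271 -0.0982  0.1715] [ 0.03 -0.09  1.06] 0.162
```

View pics/v2.png

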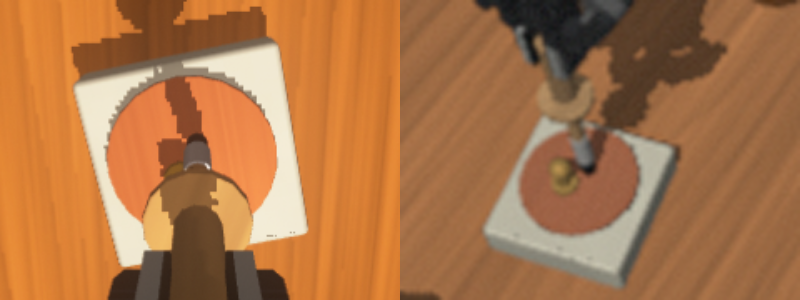

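The picture shows the tip on the lid right beside the finial foot, with the bristles shortened and the finial standing. Because the force reading is noisy, I'll average it, lift, and compare.

```bash
python3 - <<'E'
from h import *
def avg():
    f=[]
    for _ in range(15): manip.wait(.03); f.append(manip.state()['wrist_force'])
    return np.mean(f,0).round(2)
D=pose()[0][:2]; print(avg()); manip.line_to(v3(D,.20),velocity=.05); manip.wait(.2); print(avg())
manip.line_to(v3(D,.29)); manip.line_to(v3(OUT,.29),velocity=.2); manip.line_to(v3(OUT,.182),velocity=.1); manip.wait(.2)
wsnap('back'); print(manip.state()['clock'],pose()[0])
a=cv2.imread('pics/back.png')[90:330,140:460]; cv2.imwrite('pics/v3.png',cv2.resize(a,(800,600)))
E
```

```text
[-0.67 -0.1   0.69]
[ 0.02 -0.09 -0.55]
30.1667 [ 0.40696608 -0.34305689  0.18236957]
```

View pics/v3.png

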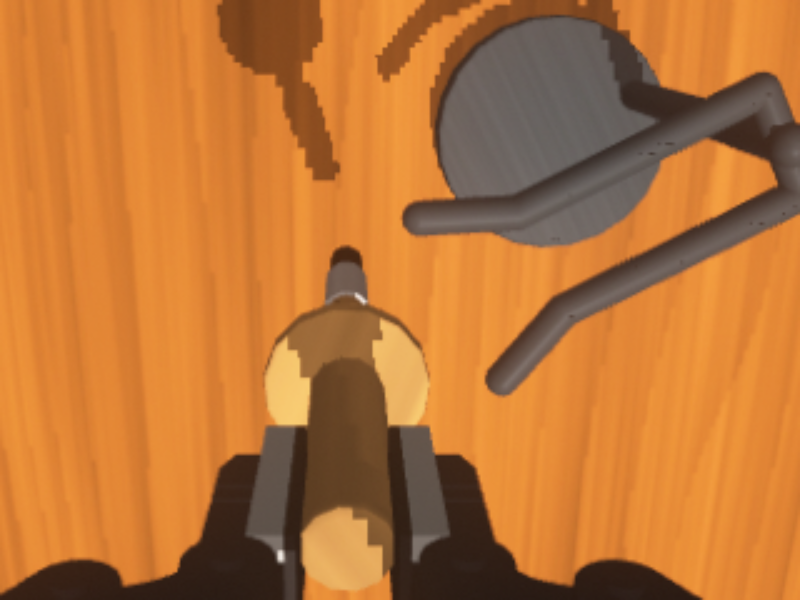

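The contact force was about 1.24 N. The picture shows the brush upright in front of the fork mouth. The wires bend at crop (520,205) and (570,305) and run to (765,90) and (795,195). I'll use that to check the fork's centreline, then slide the brush in.

```bash
python3 - <<'E'
from h import *
z=np.load('pics/back.npz'); P=(z['p'],z['r'])
b=np.array([atz(ray('wrist',(140+.4*x,90+.4*y),P),.126)[:2] for x,y in ((520,205),(570,305),(765,90),(795,195))])
m=(b[0]+b[1])/2; e=(b[2]+b[3])/2; d=(e-m)/np.linalg.norm(e-m); yaw=np.arctan2(d[1],d[0])
w=lambda q:float(np.cross(d,q-m))
print(b.round(4).tolist(),'yaw',yaw.round(3),'offset of B',w(B),'lateral of TCP line mid',w(B-.025*FX))
if abs(w(B))<.003 and abs(yaw-.47)<.1:
    print(manip.line_to(v3(B,.182),velocity=.06,guard=8)); s=manip.state(); print(s['clock'],np.round(s['ee_pos'],4),np.round(s['wrist_force'],2))
E
```

```text
[[0.4459, -0.3079], [0.4589, -0.3315], [0.4992, -0.2817], [0.5093, -0.3052]] yaw 0.469 offset of B -3.8050652545539715e-05 lateral of TCP line mid -6.758575210953979e-05
False
31.65 [ 0.4779 -0.3069  0.182 ] [ 0.44  0.46 -0.32]<stdin>:5: DeprecationWarning: Arrays of 2-dimensional vectors are deprecated. Use arrays of 3-dimensional vectors instead. (deprecated in NumPy 2.0)
```

```bash
python3 - <<'E'
from h import *
print(manip.line_to(v3(B,.1722),velocity=.03,guard=6)); manip.wait(.2); s=manip.state(); print(np.round(s['ee_pos'],4),np.round(s['wrist_force'],2))
manip.gripper_open(); manip.wait(.3)
manip.line_to(v3(B,.30),velocity=.1); manip.wait(.5)
wsnap('end'); im=manip.snapshot('scene'); print(manip.state()['clock'])
cv2.imwrite('pics/v4.png',np.hstack([cv2.resize(cv2.imread('pics/end.png')[90:330,140:460],(400,300)),cv2.resize(im[80:380,70:370,::-1],(300,300))]))
E
```

```text
True
[ 0.478  -0.3068  0.1722] [-0.87  0.19  5.46]
35.2417
```

View pics/v4.png

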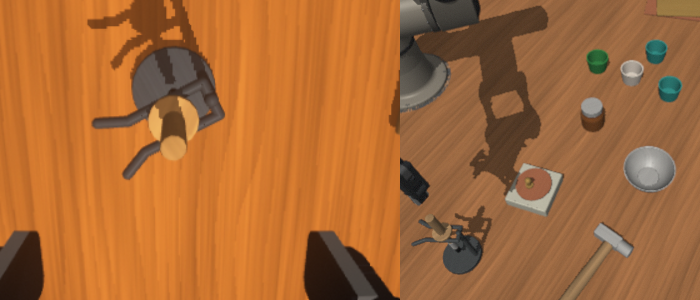

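The brush hangs upright in the fork, and the finial, lid and pot stand where they were. I'm handing the job in.

```bash
python3 -c "
from cell import manip
print(manip.job_done())"
```

```text
the job is handed in; nothing more can be done
None
```

I dipped the brush in the white pot, dabbed it beside the finial at about 1.2 N and hung it back in its rack, then handed the job in at about 35 s; it returned no verdict, but the last pictures show nothing disturbed.

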